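# Hang the blue headset back on the headset rail

### The arm

A 7-joint arm with a two-finger parallel gripper is mounted at the origin on the work surface. World frame = base frame: x ahead of the robot, y to its left, z up, the work surface at z = 0. Lengths are in m, angles in rad, forces in N, time in s.
With the tool pointing down it reaches from about 0.425 to 0.875 m from the base axis. Payload 8.4 kg.
Tool frame: the origin (TCP) lies on the centre line of the jaws, within the pads' length; the fingertips stand 19 mm ahead of it and the grasp point (between the pads) is the TCP (robot.tip_reach is the distance from the TCP to the fingertips, in m); z points along the fingers, y is the line along which they close (so a half turn about z gives the same grasp; the last joint's range is limited). The gripper opens to 87 mm and grips with 3 to 60 N. Pads are 19 mm wide; open, the fingers measure 117 mm over their backs; the gripper's body (75 mm by 190 mm) begins 51 mm behind the grasp point.
Start: joints at [-1.253, 0.333, 0.04, 1.465, -0.013, 1.343, -0.059], TCP at [0.263, 0.594, 0.242] pointing down, gripper open.
Joint ranges: [-2.58, 2.58], [-0.38, 2.09], [-1.3, 1.39], [0.25, 2.4], [-1.5, 4.64], [0.08, 2.09], [-2.65, 2.65]. Speed limits (rad/s): [2.22, 2.22, 2.79, 2.79, 3.14, 3.14, 3.14].

### API

Orientations are given as a rotation vector (axis times angle).
In Python, from cell import robot gives the robot as it stands. The module is installed in compiled form; this text tells all that it offers.
- The arm moves only by the tool drive_tool, never from a script. Its argument "deltas" is a list of rows, each an object of numbers: "claw": the opening, from 0 (shut) to 1 (fully open); "tx", "ty", "tz": the shift along the tool's x, y, z in cm; "turn": the turn about the tool's z in rad. A call has 1 to 12 rows; each row shifts and turns the commanded pose from where the row before left it, along the tool's axes as they then stand; what a row does not reach is not made up. A row lasts 1/12 s, in which the tool goes at most 41.7 mm and 7.16 degrees, less where a joint would pass 70% of its speed; a pose out of reach is approached as far as the arm can. A call with a gripper value outside its range is refused whole. The fingers move at their own pace and stop on an object; the grip force is fixed at half the most. Time passes only in rows, so rows that do not move let the fingers close. It gives the time, the measured TCP pose, the force, the opening and the grip force at its end, in the units of the state.
- robot.sense(): the state, without advancing time (a new reading comes with each control period).
- robot.get_image(name): name is "scene" or "top"; returns the picture (420x560x3 uint8, blue, green, red); there is no depth.
- robot.calibration(name): a dict with "camera_matrix" (3x3 intrinsics, pixels), "xyz" and "attitude" of the camera in the world. Camera axes: x right, y down, z forward; pixel columns grow to the right and rows downward; lengths in m; the calibration is good to about 2 mm. A picture is of the moment at which its call begins. calibration takes no time and is no camera call.
- robot.hand_in(): hands the job in; it is judged then, once.
The state is a dict: "time": time; "qpos": joint angles; "joint_vel": joint speeds; "effort": joint torques, N m; "ee_pos": TCP position; "tool_rot": TCP orientation; "ft_force": force on the tool from outside, world axes, zero at the start; "ft_torque": the same for the moment, N m; "opening": opening from 0.0 (shut) to 1.0 (fully open); "gripper_force": force on a finger pad.
Only numpy, scipy, OpenCV 4.12 (cv2) and the standard library are available. Lean on these libraries where they do the work, as an engineer would, in place of code of your own. Each camera call takes 0.05 s, during which the arm holds its last target. There are 200 camera calls.

### The job

Pick up the headset with the blue cushions from the table and hang it by its headband over the free stretch of the headset rail, beside the grey one: bar under the crown cushion, one ear cup on each side of the bar, hanging still and clear of the table. Lower it gently, do not drop or force it onto the bar, and leave the red and the grey headset where they are.

Things in the scene. Friction and masses are not known exactly. Their poses are not given: they have to be found in the camera images.
- blue: White headset, blue cushions, 0.2 kg, standing on its cups as an arch 164 (x, cup to cup) x 62 (y) x 155 mm (z). Origin between the cups' undersides. Crown cushion over the origin: 30 mm wide along y (grip from above, closing along y), 125 to 155 mm high; underside flat for 30 mm along x, then sloping down. Gap between ear cushions 92 mm. Either way round may hang.
- red: The same headset (size and axes as the blue one) with red cushions, standing on the table to the left or right of the blue one. Leave it alone.
- grey: The same headset (size and axes as the blue one) in black with grey cushions, already hanging on the rail, 95 to 115 mm from the rail's middle towards its +y end. Leave it hanging there.
- rail: Headset rail, fixed: a level round steel bar 16 mm thick along its y axis, top 155 mm above the table, between pale wooden posts 14 mm thick, 158 mm tall, 180 mm either side of the middle, on feet 160 x 30 x 12 mm. Origin on the table under the bar's middle. Free stretch: -y side of the grey headset, its middle 50 mm along -y. A hung headset's cups clear the table by 30 mm.
There are look-alikes about, which are no part of the job. Leave any orange or pink look-alike of the blue alone.

How it is judged:
At the end, for the whole second after the job is handed in: Blue headset released and still on the bar, 70 mm to the grey side of its middle up to 160 mm to the other, origin within 35 mm of the bar line, cups 18 to 42 mm off the table, within 15 deg of upright and 20 deg of square to the bar. Red and grey within 30 mm of where they were (x of blue in the frame of rail between -0.035 and 0.035 m and y of blue in the frame of rail between -0.16 and 0.07 m and z of blue in the frame of rail between 0.018 and 0.042 m and angle between blue's own z axis and vertical below 0.26 rad and angle between the y axis of blue and the y axis of rail, either way round below 0.35 rad and contact force between blue and rail above 0.5 N and linear speed of blue below 0.03 m/s and angular speed of blue below 0.3 rad/s and distance of each of red, grey from where it was at the start of the episode below 0.03 m); the robot touches nothing.
It fails at once if the red headset is pushed more than 30 mm (distance of red from where it was at the start of the episode above 0.03 m).
It fails at once if the grey headset is pushed more than 30 mm (distance of grey from where it was at the start of the episode above 0.03 m).
It fails at once if the blue headset is forced onto the rail with more than 45 N (contact force between blue and rail above 45 N).
It fails at once if the blue headset is dropped onto the rail (over it and moving faster than 0.8 m/s, a fall of over 30 mm) (x of blue in the frame of rail between -0.06 and 0.06 m and y of blue in the frame of rail between -0.18 and 0.18 m and z of blue in the frame of rail below 0.13 m and linear speed of blue above 0.8 m/s).
It also fails if it takes over 51 s, if anything falls off the work surface, if the arm or the gripper's body presses on something with over 40 N, if the wrist force passes 120 N, or if a joint passes its speed limit or range.

## Working session

There is one attempt and no reset: what is moved stays moved. The work goes in short steps, Python scripts to look and compute and a tool call to move; the robot and the scene stay as the last step left them, time stands still between calls to the robot, and variables do not carry over. Pictures are saved under pics/ and viewed, at most 10 in all, crops included, and the job is handed in when it is done.

Besides the shell and the picture viewer there is one more tool, called after "Request:" by a JSON object that holds its "name" and its "arguments", one argument or row to a line. drive_tool: Moves the arm, as the interface text tells. Its arguments: {"type":"object","properties":{"deltas":{"type":"array"}},"required":["deltas"]}

```bash
mkdir -p pics; python3 - <<'E'
from cell import robot
import cv2,numpy as np
for n in("scene","top"):
    cv2.imwrite(f"pics/{n}0.png",robot.get_image(n)); c=robot.calibration(n); print(n,c)
s=robot.sense();print(s["time"],s["ee_pos"],s["tool_rot"],s["ft_force"])
E
```

```text
scene {'camera_matrix': array([[427.11249105,   0.        , 280.43786019],
       [  0.        , 427.11249105, 207.45045379],
       [  0.        ,   0.        ,   1.        ]]), 'xyz': array([ 0.81945195, -1.08685678,  1.11773744]), 'attitude': array([-2.35717874, -0.44766824,  0.1554439 ])}
top {'camera_matrix': array([[527.46011099,   0.        , 272.33341079],
       [  0.        , 527.46011099, 202.88389427],
       [  0.        ,   0.        ,   1.        ]]), 'xyz': array([ 0.16741879, -0.1640502 ,  1.67481517]), 'attitude': array([-2.11401792,  2.13031311, -0.18189872])}
0.1 [0.26298381 0.5939746  0.24073666] [-6.49935746e-01 -3.07340911e+00  2.31200250e-03] [-0.01594333  0.61432284  0.87603537]
```

View pics/scene0.png

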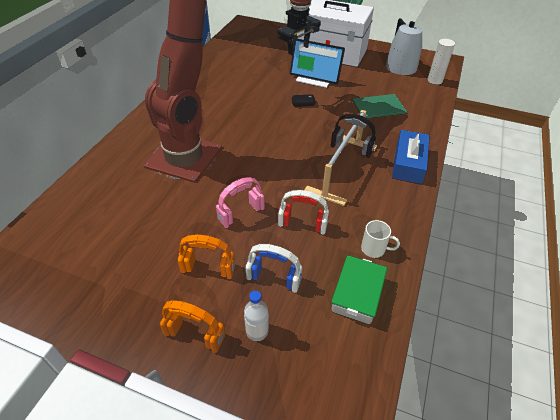

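View pics/top0.png

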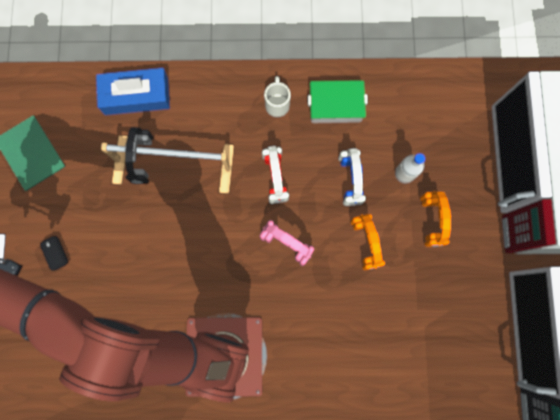

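Candidates for blue (scene / top pixel): white with blue cushions (275,265)/(353,177) is the one that fits. The others are red (303,210)/(276,175), pink (240,202)/(287,242), orange (206,255)/(370,242) and (192,325)/(440,218), and grey (353,135)/(138,155), which hangs at the rail's +y end.

```bash
cat > h.py <<'E'
import cv2,numpy as np
from scipy.spatial.transform import Rotation as R
from cell import robot
def ray(n,p):
    c=robot.calibration(n); d=np.linalg.inv(c["camera_matrix"])@[p[0],p[1],1]
    return c["xyz"],R.from_rotvec(c["attitude"]).as_matrix()@d
def onz(n,p,z):
    o,d=ray(n,p); return o+d*(z-o[2])/d[2]
def proj(n,X):
    c=robot.calibration(n); p=c["camera_matrix"]@(R.from_rotvec(c["attitude"]).as_matrix().T@(np.array(X)-c["xyz"])); return p[:2]/p[2]
def crop(im,x0,y0,x1,y1,k): return cv2.resize(im[y0:y1,x0:x1],None,fx=k,fy=k,interpolation=cv2.INTER_CUBIC)
E
python3 - <<'E'
from h import *
t=cv2.imread("pics/top0.png");s=cv2.imread("pics/scene0.png")
a=crop(t,330,140,380,215,6);b=crop(s,235,230,315,305,6)
c=crop(t,90,120,250,200,5)
W=800;o=np.zeros((450+400,800,3),np.uint8)
o=np.zeros((450,780,3),np.uint8);o[:,:300]=a;o[:,300:780]=b
cv2.imwrite("pics/c1.png",o);cv2.imwrite("pics/c2.png",c)
E
```

```text
(no output)
```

View pics/c1.png

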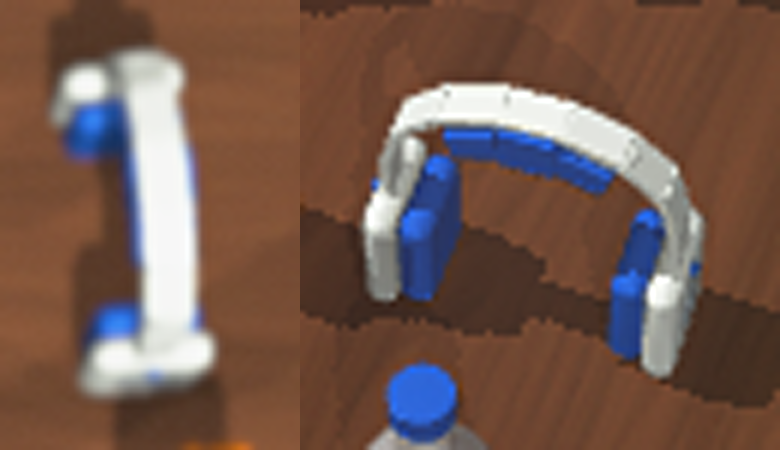

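View pics/c2.png

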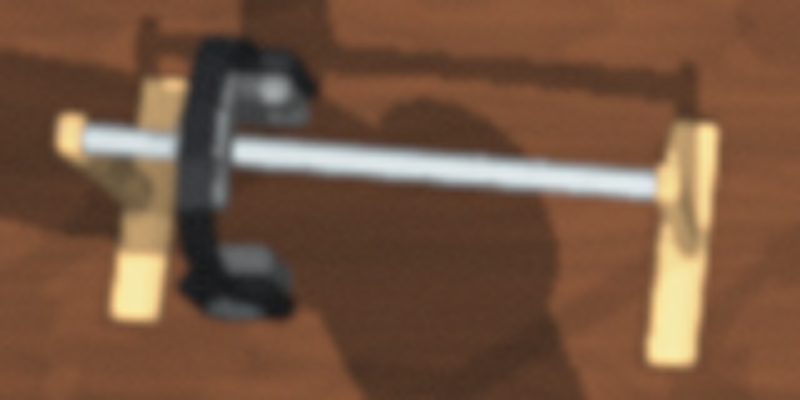

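The crops confirm it: c1 shows a white band with blue cushions (crown near top px 357,175; cup bottoms near scene px 249,279 and 295,292). c2 shows the bar running from about top px (107,147.6) to (221.4,157), with grey at its left (+y) end.

```bash
python3 - <<'E'
from h import *
t=cv2.imread("pics/top0.png")
hsv=cv2.cvtColor(t,cv2.COLOR_BGR2HSV)
m=(hsv[...,1]<60)&(hsv[...,2]>130)
P=[]
for r in range(163,192):
    c=np.flatnonzero(m[r,345:368])+345
    if len(c): P.append((c.mean(),r,len(c)))
q=np.array([onz("top",p[:2],.155) for p in P]);k=np.polyfit(q[:,0],q[:,1],1);print("band y=kx+b",k,np.degrees(np.arctan(k[0])),[p[2] for p in P])
cr=lambda x,y:(235+(x-300)/6-.4,230+y/6-.4)
for a,b in(((383,297),(658,373)),((418,298),(626,358))):
    A=onz("scene",cr(*a),.003);B=onz("scene",cr(*b),.003);print("cups",A,B,(A+B)/2,np.linalg.norm(A-B),np.degrees(np.arctan2(*(A-B)[[1,0]])))
# crown top edge in scene
for p in((505,85),(505,120)):print("crown sc",onz("scene",cr(*p),.153))
cc=lambda x,y:(90+x/5-.4,120+y/5-.4)
L=onz("top",cc(83,138),.151);Rr=onz("top",cc(659,185),.151);d=(L-Rr);yaw=np.degrees(np.arctan2(-d[0],d[1]))
print("rail",L,Rr,(L+Rr)/2,np.linalg.norm(d),"yaw",yaw)
u=d/np.linalg.norm(d);mid=(L+Rr)/2
print("target",mid-.05*u)
# red
print("red approx",onz("top",(277,175),.155),"bottle top",onz("top",(419,160),.15))
print(proj("scene",L),proj("scene",Rr))
E
```

```text
band y=kx+b [ 0.00572731 -0.40444102] 0.32814722169669075 [10, 10, 10, 8, 8, 9, 9, 10, 10, 10, 10, 10, 10, 10, 9, 9, 9, 9, 9, 9, 9, 10, 10, 10, 10, 10, 10, 10, 9]
cups [ 0.47862954 -0.43372259  0.003     ] [ 0.62506373 -0.42381237  0.003     ] [ 0.55184663 -0.42876748  0.003     ] 0.1467691524404604 -176.12830349375727
cups [ 0.49552917 -0.42763783  0.003     ] [ 0.60709703 -0.4215807   0.003     ] [ 0.5513131  -0.42460926  0.003     ] 0.11173215582493955 -176.89240329427244
crown sc [ 0.52971823 -0.39137118  0.153     ]
crown sc [ 0.53759263 -0.41063119  0.153     ]
rail [0.62062994 0.34834123 0.151     ] [0.58810229 0.00145541 0.151     ] [0.60436612 0.17489832 0.151     ] 0.348407548273191 yaw -5.356987735573523
target [0.59969807 0.12511671 0.151     ]
red approx [ 0.52917936 -0.16419988  0.155     ] bottle top [ 0.57226335 -0.58689658  0.15      ]
[361.84734783 112.11822434] [328.1875178  164.64576768]
```

Request:
{"name": "drive_tool", "arguments": {
  "deltas": [
    {"tz": -2.5,"turn": -0.077,"claw": 1},
    {"tz": -2.5,"turn": -0.077,"claw": 1},
    {"tz": -2.5,"turn": -0.077,"claw": 1},
    {"tz": -2.5,"turn": -0.077,"claw": 1},
    {"tz": -2,"turn": -0.077,"claw": 1},
    {"tz": -1,"turn": -0.077,"claw": 1},
    {"tx": -1.6,"ty": -2.5,"claw": 1},
    {"tx": -1.6,"ty": -2.5,"claw": 1},
    {"tx": -1.6,"ty": -2.5,"claw": 1},
    {"tx": -1.6,"ty": -2.5,"claw": 1},
    {"tx": -1.6,"ty": -2.5,"claw": 1},
    {"tx": -1.6,"ty": -2.5,"claw": 1}
  ]
}}

```text
$.deltas[0]: bad value
```

Request:
{"name": "drive_tool", "arguments": {
  "deltas": [
    {"tx": -1.6,"ty": -2.5,"claw": 1},
    {"tx": -1.6,"ty": -2.5,"claw": 1},
    {"tx": -1.6,"ty": -2.5,"claw": 1},
    {"tx": -1.6,"ty": -2.5,"claw": 1},
    {"tx": -1.6,"ty": -2.5,"claw": 1},
    {"tx": -1.6,"ty": -2.5,"claw": 1},
    {"tx": -1.6,"ty": -2.5,"claw": 1},
    {"tx": -1.6,"ty": -2.5,"claw": 1},
    {"tx": -1.6,"ty": -2.5,"claw": 1},
    {"tx": -1.6,"ty": -2.5,"claw": 1},
    {"tx": -1.6,"ty": -2.5,"claw": 1},
    {"tx": -1.6,"ty": -2.5,"claw": 1}
  ]
}}

```text
$.deltas[0]: bad value
```

Request:
{"name": "drive_tool", "arguments": {
  "deltas": [
    {"claw": 1.0,"tx": 0.0,"ty": 0.0,"tz": -2.5,"turn": -0.077}
  ]
}}

```text
time: 0.18
ee_pos: [0.2622, 0.5922, 0.2612]
tool_rot: [-0.533, -3.095, 0.014]
ft_force: [-0.0, -0.2, 0.3]
opening: 0.999
gripper_force: 0.0
```

Request:
{"name": "drive_tool", "arguments": {
  "deltas": [
    {"claw": 1,"tx": 0,"ty": 0,"tz": -2.5,"turn": -0.077},
    {"claw": 1,"tx": 0,"ty": 0,"tz": -2.5,"turn": -0.077},
    {"claw": 1,"tx": 0,"ty": 0,"tz": -2.5,"turn": -0.077},
    {"claw": 1,"tx": 0,"ty": 0,"tz": -2,"turn": -0.077},
    {"claw": 1,"tx": 0,"ty": 0,"tz": -1,"turn": -0.077},
    {"claw": 1,"tx": -1.6,"ty": -2.5,"tz": 0,"turn": 0},
    {"claw": 1,"tx": -1.6,"ty": -2.5,"tz": 0,"turn": 0},
    {"claw": 1,"tx": -1.6,"ty": -2.5,"tz": 0,"turn": 0},
    {"claw": 1,"tx": -1.6,"ty": -2.5,"tz": 0,"turn": 0},
    {"claw": 1,"tx": -1.6,"ty": -2.5,"tz": 0,"turn": 0},
    {"claw": 1,"tx": -1.6,"ty": -2.5,"tz": 0,"turn": 0},
    {"claw": 1,"tx": -1.6,"ty": -2.5,"tz": 0,"turn": 0}
  ]
}}

```text
time: 1.18
ee_pos: [0.3835, 0.4231, 0.3712]
tool_rot: [0.071, -3.14, 0.001]
ft_force: [0.7, 0.3, 0.1]
opening: 1.001
gripper_force: 0.0
```

Request:
{"name": "drive_tool", "arguments": {
  "deltas": [
    {"claw": 1,"tx": -1.6,"ty": -2.5,"tz": 0,"turn": 0},
    {"claw": 1,"tx": -1.6,"ty": -2.5,"tz": 0,"turn": 0},
    {"claw": 1,"tx": -1.6,"ty": -2.5,"tz": 0,"turn": 0},
    {"claw": 1,"tx": -1.6,"ty": -2.5,"tz": 0,"turn": 0},
    {"claw": 1,"tx": -1.6,"ty": -2.5,"tz": 0,"turn": 0},
    {"claw": 1,"tx": -1.6,"ty": -2.5,"tz": 0,"turn": 0},
    {"claw": 1,"tx": -1.6,"ty": -2.5,"tz": 0,"turn": 0},
    {"claw": 1,"tx": -1.6,"ty": -2.5,"tz": 0,"turn": 0},
    {"claw": 1,"tx": -1.6,"ty": -2.5,"tz": 0,"turn": 0},
    {"claw": 1,"tx": -1.6,"ty": -2.5,"tz": 0,"turn": 0},
    {"claw": 1,"tx": -1.6,"ty": -2.5,"tz": 0,"turn": 0},
    {"claw": 1,"tx": -1.6,"ty": -2.5,"tz": 0,"turn": 0}
  ]
}}

```text
time: 2.18
ee_pos: [0.5888, 0.1322, 0.3713]
tool_rot: [0.071, -3.14, 0.0]
ft_force: [0.7, -0.3, -0.0]
opening: 1.004
gripper_force: 0.0
```

Request:
{"name": "drive_tool", "arguments": {
  "deltas": [
    {"claw": 1,"tx": 0.3,"ty": -3,"tz": 0,"turn": 0},
    {"claw": 1,"tx": 0.3,"ty": -3,"tz": 0,"turn": 0},
    {"claw": 1,"tx": 0.3,"ty": -3,"tz": 0,"turn": 0},
    {"claw": 1,"tx": 0.3,"ty": -3,"tz": 0,"turn": 0},
    {"claw": 1,"tx": 0.3,"ty": -3,"tz": 0,"turn": 0},
    {"claw": 1,"tx": 0.3,"ty": -3,"tz": 0,"turn": 0},
    {"claw": 1,"tx": 0.3,"ty": -3,"tz": 0,"turn": 0},
    {"claw": 1,"tx": 0.3,"ty": -3,"tz": 0,"turn": 0},
    {"claw": 1,"tx": 0.3,"ty": -3,"tz": 0,"turn": 0},
    {"claw": 1,"tx": 0.3,"ty": -3,"tz": 0,"turn": 0},
    {"claw": 1,"tx": 0.3,"ty": -3,"tz": 0,"turn": 0},
    {"claw": 1,"tx": 0.3,"ty": -3,"tz": 0,"turn": 0}
  ]
}}

```text
time: 3.18
ee_pos: [0.5682, -0.2291, 0.3713]
tool_rot: [0.071, -3.14, -0.0]
ft_force: [0.5, -1.7, 0.3]
opening: 0.999
gripper_force: 0.0
```

Request:
{"name": "drive_tool", "arguments": {
  "deltas": [
    {"claw": 1,"tx": 0.3,"ty": -3,"tz": 0,"turn": 0},
    {"claw": 1,"tx": 0.3,"ty": -3,"tz": 0,"turn": 0},
    {"claw": 1,"tx": 0.3,"ty": -3,"tz": 0,"turn": 0},
    {"claw": 1,"tx": 0.3,"ty": -3,"tz": 0,"turn": 0},
    {"claw": 1,"tx": 0.3,"ty": -2,"tz": 2,"turn": 0},
    {"claw": 1,"tx": 0.3,"ty": -1,"tz": 2,"turn": 0},
    {"claw": 1,"tx": 0.3,"ty": 0,"tz": 2,"turn": 0},
    {"claw": 1,"tx": 0,"ty": 0,"tz": 2,"turn": 0},
    {"claw": 1,"tx": 0,"ty": 0,"tz": 2,"turn": 0},
    {"claw": 1,"tx": 0,"ty": 0,"tz": 1,"turn": 0},
    {"claw": 1,"tx": 0,"ty": 0,"tz": 0,"turn": 0},
    {"claw": 1,"tx": 0,"ty": 0,"tz": 0,"turn": 0}
  ]
}}

```text
time: 4.18
ee_pos: [0.5544, -0.3783, 0.2617]
tool_rot: [0.071, -3.14, -0.0]
ft_force: [-0.0, -0.7, 1.1]
opening: 1.002
gripper_force: 0.0
```

```bash
python3 - <<'E'
from h import *
s=robot.sense();print(s["time"],s["ee_pos"],s["tool_rot"],s["qpos"])
a=crop(robot.get_image("scene"),215,180,335,320,4);b=crop(robot.get_image("top"),310,120,400,225,5)
o=np.zeros((560,930,3),np.uint8);o[:560,:480]=a;o[:525,480:]=b;o=o[:,:930]
cv2.imwrite("pics/g1.png",cv2.resize(o,None,fx=.86,fy=.86))
E
```

```text
4.1833 [ 0.55440768 -0.37834903  0.26169368] [ 7.12692873e-02 -3.14020262e+00 -3.11019219e-04] [ 0.07627894  0.41627276  0.6371735   1.4015786  -0.24619991  1.40424285
  2.32932764]
```

View pics/g1.png

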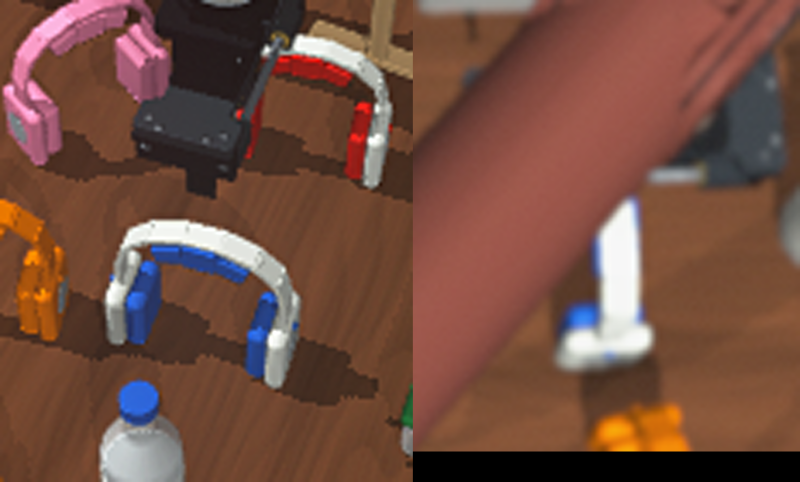

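The gripper is now above and about 22 mm short of blue (crown at crop ~(200,235)) and squared to it. The bottle and red are both clear of it.

Request:
{"name": "drive_tool", "arguments": {
  "deltas": [
    {"claw": 1,"tx": 0.2,"ty": -1.2,"tz": 0,"turn": 0},
    {"claw": 1,"tx": 0.2,"ty": -1.1,"tz": 0,"turn": 0},
    {"claw": 1,"tx": 0,"ty": 0,"tz": 1.5,"turn": 0},
    {"claw": 1,"tx": 0,"ty": 0,"tz": 1.5,"turn": 0},
    {"claw": 1,"tx": 0,"ty": 0,"tz": 1.5,"turn": 0},
    {"claw": 1,"tx": 0,"ty": 0,"tz": 1.5,"turn": 0},
    {"claw": 1,"tx": 0,"ty": 0,"tz": 1.5,"turn": 0},
    {"claw": 1,"tx": 0,"ty": 0,"tz": 1.5,"turn": 0},
    {"claw": 1,"tx": 0,"ty": 0,"tz": 1.0,"turn": 0},
    {"claw": 1,"tx": 0,"ty": 0,"tz": 1.0,"turn": 0},
    {"claw": 1,"tx": 0,"ty": 0,"tz": 0.3,"turn": 0},
    {"claw": 1,"tx": 0,"ty": 0,"tz": 0,"turn": 0}
  ]
}}

```text
time: 5.28
ee_pos: [0.5511, -0.402, 0.148]
tool_rot: [0.07, -3.14, -0.0]
ft_force: [0.1, -0.3, 0.0]
opening: 0.998
gripper_force: 0.0
```

```bash
python3 - <<'E'
from h import *
s=robot.sense();print(s["time"],s["ee_pos"])
cv2.imwrite("pics/g2.png",crop(robot.get_image("scene"),215,180,335,320,4))
E
```

```text
5.2833 [ 0.55107501 -0.40198093  0.14801529]
```

View pics/g2.png

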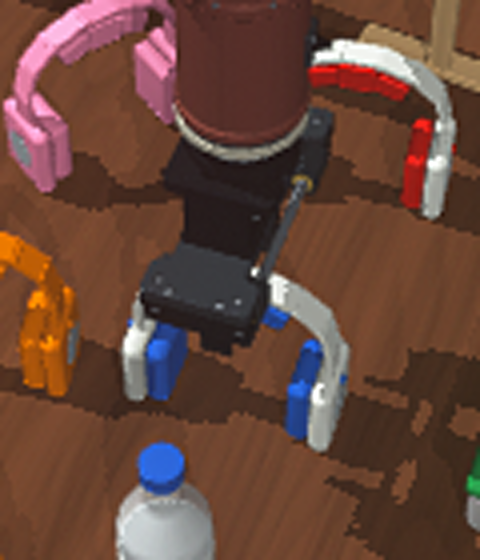

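Front finger at crop (220,335), over the crown and roughly between the cups (150,365 and 315,410). I'll raise 3 mm so the tips stay above the cushion's underside, then close.

Request:
{"name": "drive_tool", "arguments": {
  "deltas": [
    {"claw": 1,"tx": 0,"ty": 0,"tz": -0.3,"turn": 0},
    {"claw": 1,"tx": 0,"ty": 0,"tz": 0,"turn": 0},
    {"claw": 0,"tx": 0,"ty": 0,"tz": 0,"turn": 0},
    {"claw": 0,"tx": 0,"ty": 0,"tz": 0,"turn": 0},
    {"claw": 0,"tx": 0,"ty": 0,"tz": 0,"turn": 0},
    {"claw": 0,"tx": 0,"ty": 0,"tz": 0,"turn": 0},
    {"claw": 0,"tx": 0,"ty": 0,"tz": 0,"turn": 0},
    {"claw": 0,"tx": 0,"ty": 0,"tz": 0,"turn": 0},
    {"claw": 0,"tx": 0,"ty": 0,"tz": 0,"turn": 0},
    {"claw": 0,"tx": 0,"ty": 0,"tz": 0,"turn": 0},
    {"claw": 0,"tx": 0,"ty": 0,"tz": 0,"turn": 0},
    {"claw": 0,"tx": 0,"ty": 0,"tz": 0,"turn": 0}
  ]
}}

```text
time: 6.33
ee_pos: [0.5514, -0.4017, 0.1515]
tool_rot: [0.071, -3.141, 0.0]
ft_force: [-0.1, -0.7, -1.9]
opening: 0.34
gripper_force: 29.8
```

Request:
{"name": "drive_tool", "arguments": {
  "deltas": [
    {"claw": 0,"tx": 0,"ty": 0,"tz": -0.5,"turn": 0},
    {"claw": 0,"tx": 0,"ty": 0,"tz": -1,"turn": 0},
    {"claw": 0,"tx": 0,"ty": 0,"tz": -2,"turn": 0},
    {"claw": 0,"tx": 0,"ty": 0,"tz": -2.5,"turn": 0},
    {"claw": 0,"tx": 0,"ty": 0,"tz": -2.5,"turn": 0},
    {"claw": 0,"tx": 0,"ty": 0,"tz": -2.5,"turn": 0},
    {"claw": 0,"tx": 0,"ty": 0,"tz": -2.5,"turn": 0},
    {"claw": 0,"tx": 0,"ty": 0,"tz": -2.5,"turn": 0},
    {"claw": 0,"tx": 0,"ty": 0,"tz": -2.5,"turn": 0},
    {"claw": 0,"tx": 0,"ty": 0,"tz": -2.5,"turn": 0},
    {"claw": 0,"tx": 0,"ty": 0,"tz": -2,"turn": 0},
    {"claw": 0,"tx": 0,"ty": 0,"tz": -1,"turn": 0}
  ]
}}

```text
time: 7.33
ee_pos: [0.5514, -0.4021, 0.3955]
tool_rot: [-0.071, 3.138, -0.004]
ft_force: [0.5, -0.3, -1.8]
opening: 0.34
gripper_force: 29.8
```

```bash
python3 - <<'E'
from h import *
cv2.imwrite("pics/g3.png",crop(robot.get_image("scene"),195,110,375,300,3))
E
```

```text
(no output)
```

View pics/g3.png

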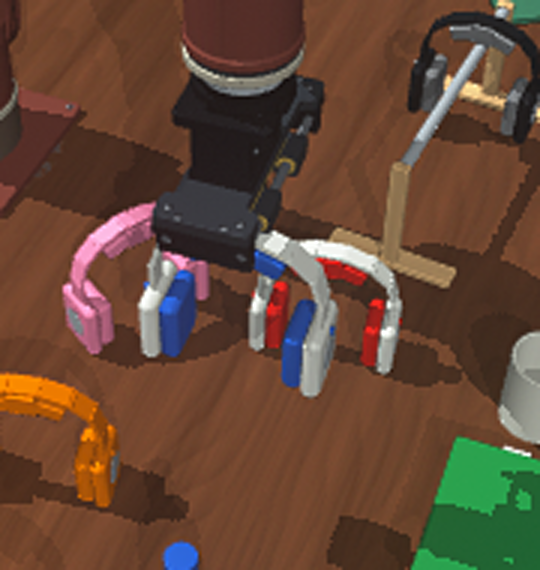

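Blue is held upright at the crown, with cup bottoms at crop (150,355) and (312,393). Red is untouched.

```bash
python3 - <<'E'
from h import *
s=robot.sense();p=s["ee_pos"];M=R.from_rotvec(s["tool_rot"]).as_matrix()
z=p[2]-.1485
c=lambda x,y:(195+x/3-.3,110+y/3-.3)
A=onz("scene",c(150,355),z);B=onz("scene",c(312,393),z);print(p,A,B,(A+B)/2,np.linalg.norm(A-B),np.degrees(np.arctan2(*(B-A)[[1,0]])))
d=np.array([.5997,.1251,p[2]])-p;print("tool delta cm",100*M.T@d, "y yaw",np.degrees(np.arctan2(-M[0,1],M[1,1])),s["qpos"])
i=cv2.imread("pics/scene0.png")[100:175,300:400]
E
```

```text
[ 0.55159869 -0.40228407  0.39603735] [ 0.47879924 -0.43439115  0.24753735] [ 0.62636224 -0.42133758  0.24753735] [ 0.55258074 -0.42786437  0.24753735] 0.14813923880704158 5.055283058830552
tool delta cm [-7.18163549 52.46793662 -0.12903622] y yaw 2.5820049994293646 [ 0.14371108  0.42461058  0.66240502  1.12123769 -0.25820386  1.66949122
  2.35015324]
```

Request:
{"name": "drive_tool", "arguments": {
  "deltas": [
    {"claw": 0,"tx": -0.3,"ty": 1,"tz": 0,"turn": 0},
    {"claw": 0,"tx": -0.3,"ty": 2,"tz": 0,"turn": 0},
    {"claw": 0,"tx": -0.3,"ty": 2.5,"tz": 0,"turn": 0},
    {"claw": 0,"tx": -0.3,"ty": 2.5,"tz": 0,"turn": 0},
    {"claw": 0,"tx": -0.3,"ty": 2.5,"tz": 0,"turn": 0},
    {"claw": 0,"tx": -0.3,"ty": 2.5,"tz": 0,"turn": 0},
    {"claw": 0,"tx": -0.3,"ty": 2.5,"tz": 0,"turn": 0},
    {"claw": 0,"tx": -0.3,"ty": 2.5,"tz": 0,"turn": 0},
    {"claw": 0,"tx": -0.3,"ty": 2.5,"tz": 0,"turn": 0},
    {"claw": 0,"tx": -0.3,"ty": 2.5,"tz": 0,"turn": 0},
    {"claw": 0,"tx": -0.3,"ty": 2.5,"tz": 0,"turn": 0},
    {"claw": 0,"tx": -0.3,"ty": 2.5,"tz": 0,"turn": 0}
  ]
}}

```text
time: 8.38
ee_pos: [0.5741, -0.1179, 0.3897]
tool_rot: [0.073, -3.138, -0.001]
ft_force: [0.7, -0.5, -2.1]
opening: 0.344
gripper_force: 29.8
```

Request:
{"name": "drive_tool", "arguments": {
  "deltas": [
    {"claw": 0,"tx": -0.3,"ty": 2.5,"tz": 0,"turn": 0},
    {"claw": 0,"tx": -0.3,"ty": 2.5,"tz": 0,"turn": 0},
    {"claw": 0,"tx": -0.3,"ty": 2.5,"tz": 0,"turn": 0},
    {"claw": 0,"tx": -0.3,"ty": 2.5,"tz": 0,"turn": 0},
    {"claw": 0,"tx": -0.3,"ty": 2.5,"tz": 0,"turn": 0},
    {"claw": 0,"tx": -0.3,"ty": 2.5,"tz": 0,"turn": 0},
    {"claw": 0,"tx": -0.3,"ty": 2.5,"tz": 0,"turn": 0},
    {"claw": 0,"tx": -0.3,"ty": 2.5,"tz": 0,"turn": 0},
    {"claw": 0,"tx": -0.3,"ty": 2.5,"tz": 0,"turn": 0},
    {"claw": 0,"tx": -0.3,"ty": 1.5,"tz": 0,"turn": 0},
    {"claw": 0,"tx": -0.3,"ty": 0.5,"tz": 0,"turn": 0},
    {"claw": 0,"tx": -0.3,"ty": 0,"tz": 0,"turn": 0}
  ]
}}

```text
time: 9.38
ee_pos: [0.5993, 0.1275, 0.3904]
tool_rot: [0.075, -3.139, 0.001]
ft_force: [1.0, -0.7, -2.2]
opening: 0.342
gripper_force: 29.8
```

Request:
{"name": "drive_tool", "arguments": {
  "deltas": [
    {"claw": 0,"tx": 0,"ty": 0,"tz": 0,"turn": 0.035},
    {"claw": 0,"tx": 0,"ty": 0,"tz": 0,"turn": 0.035},
    {"claw": 0,"tx": 0,"ty": 0,"tz": 0,"turn": 0.035},
    {"claw": 0,"tx": 0,"ty": 0,"tz": 0,"turn": 0.035},
    {"claw": 0,"tx": 0,"ty": 0,"tz": 0,"turn": 0},
    {"claw": 0,"tx": 0,"ty": 0,"tz": 0,"turn": 0},
    {"claw": 0,"tx": 0,"ty": 0,"tz": 0,"turn": 0}
  ]
}}

```text
time: 9.97
ee_pos: [0.5998, 0.1248, 0.3915]
tool_rot: [-0.15, -3.138, 0.001]
ft_force: [-0.5, -0.3, -1.7]
opening: 0.342
gripper_force: 29.8
```

```bash
python3 - <<'E'
from h import *
s=robot.sense();p=s["ee_pos"];M=R.from_rotvec(s["tool_rot"]).as_matrix()
d=np.array([.5997,.1251,p[2]])-p;print(s["time"],p,"tool delta cm",100*M.T@d, "y yaw",np.degrees(np.arctan2(-M[0,1],M[1,1])))
a=crop(robot.get_image("scene"),260,40,400,220,3);b=crop(robot.get_image("top"),90,90,250,220,2)
o=np.zeros((540,740,3),np.uint8);o[:,:420]=a;o[:260,420:740]=b
cv2.imwrite("pics/g4.png",o)
E
```

```text
9.9667 [0.59976952 0.12484478 0.39148125] tool delta cm [ 9.34680268e-03  2.47459072e-02 -1.17260998e-05] y yaw -5.4552466364127765
```

View pics/g4.png

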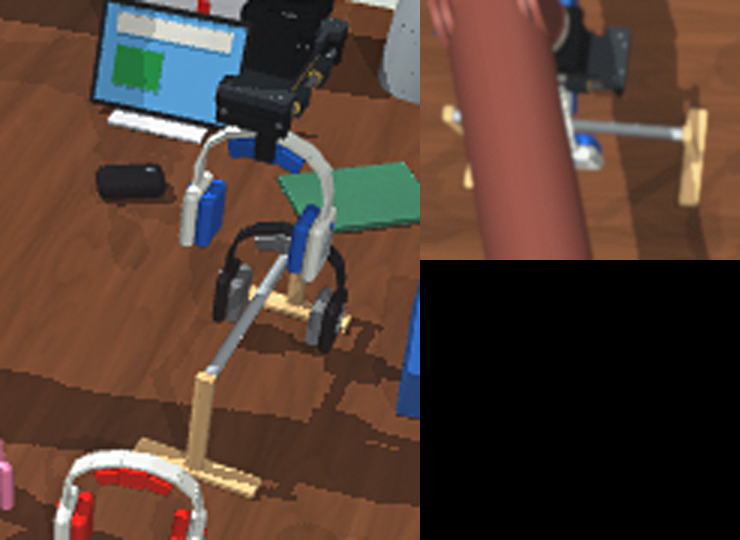

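Blue is upright and square above the bar's free stretch: grey crop (280,290), blue crown (265,145). I'll lower it to about 20 mm above the bar and check.

Request:
{"name": "drive_tool", "arguments": {
  "deltas": [
    {"claw": 0,"tx": 0,"ty": 0,"tz": 0.8,"turn": 0},
    {"claw": 0,"tx": 0,"ty": 0,"tz": 1.6,"turn": 0},
    {"claw": 0,"tx": 0,"ty": 0,"tz": 1.6,"turn": 0},
    {"claw": 0,"tx": 0,"ty": 0,"tz": 1.6,"turn": 0},
    {"claw": 0,"tx": 0,"ty": 0,"tz": 1.6,"turn": 0},
    {"claw": 0,"tx": 0,"ty": 0,"tz": 1.6,"turn": 0},
    {"claw": 0,"tx": 0,"ty": 0,"tz": 1.6,"turn": 0},
    {"claw": 0,"tx": 0,"ty": 0,"tz": 1.6,"turn": 0},
    {"claw": 0,"tx": 0,"ty": 0,"tz": 1.6,"turn": 0},
    {"claw": 0,"tx": 0,"ty": 0,"tz": 1.6,"turn": 0},
    {"claw": 0,"tx": 0,"ty": 0,"tz": 1.6,"turn": 0},
    {"claw": 0,"tx": 0,"ty": 0,"tz": 0.8,"turn": 0}
  ]
}}

```text
time: 11.07
ee_pos: [0.5985, 0.1258, 0.2129]
tool_rot: [-0.148, -3.135, 0.002]
ft_force: [0.4, 0.2, -2.7]
opening: 0.336
gripper_force: 29.8
```

Request:
{"name": "drive_tool", "arguments": {
  "deltas": [
    {"claw": 0,"tx": 0,"ty": 0,"tz": 0.8,"turn": 0},
    {"claw": 0,"tx": 0,"ty": 0,"tz": 0.5,"turn": 0},
    {"claw": 0,"tx": 0,"ty": 0,"tz": 0,"turn": 0},
    {"claw": 0,"tx": 0,"ty": 0,"tz": 0,"turn": 0}
  ]
}}

```text
time: 11.4
ee_pos: [0.5998, 0.126, 0.2029]
tool_rot: [0.149, 3.138, 0.0]
ft_force: [0.8, 0.0, -1.2]
opening: 0.343
gripper_force: 29.8
```

```bash
python3 - <<'E'
from h import *
a=crop(robot.get_image("scene"),290,60,400,190,4)
cv2.imwrite("pics/g5.png",a);s=robot.sense();print(s["ee_pos"],s["ft_force"])
E
```

```text
[0.59998373 0.12614271 0.20326851] [ 0.03868492 -0.32144505 -1.66559028]
```

View pics/g5.png

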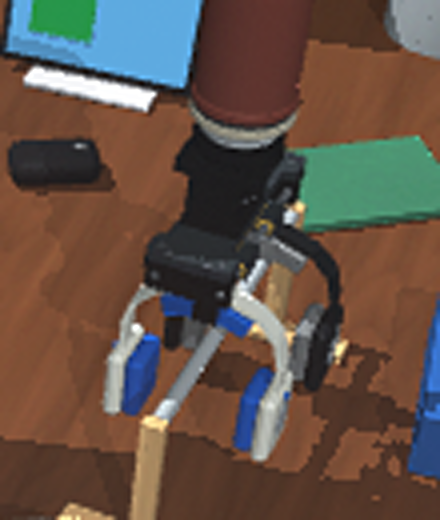

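The cups straddle the bar: (130,375) and (262,415), bar at (200,365) between them. Lowering slowly until contact.

Request:
{"name": "drive_tool", "arguments": {
  "deltas": [
    {"claw": 0,"tx": 0,"ty": 0,"tz": 0.5,"turn": 0},
    {"claw": 0,"tx": 0,"ty": 0,"tz": 0.4,"turn": 0},
    {"claw": 0,"tx": 0,"ty": 0,"tz": 0.3,"turn": 0},
    {"claw": 0,"tx": 0,"ty": 0,"tz": 0.2,"turn": 0},
    {"claw": 0,"tx": 0,"ty": 0,"tz": 0.2,"turn": 0},
    {"claw": 0,"tx": 0,"ty": 0,"tz": 0.1,"turn": 0},
    {"claw": 0,"tx": 0,"ty": 0,"tz": 0,"turn": 0}
  ]
}}

```text
time: 12.03
ee_pos: [0.5995, 0.126, 0.1853]
tool_rot: [-0.149, -3.138, 0.0]
ft_force: [0.7, -0.3, -2.4]
opening: 0.346
gripper_force: 29.8
```

Request:
{"name": "drive_tool", "arguments": {
  "deltas": [
    {"claw": 0,"tx": 0,"ty": 0,"tz": 0.1,"turn": 0},
    {"claw": 0,"tx": 0,"ty": 0,"tz": 0.1,"turn": 0},
    {"claw": 0,"tx": 0,"ty": 0,"tz": 0,"turn": 0},
    {"claw": 0,"tx": 0,"ty": 0,"tz": 0,"turn": 0}
  ]
}}

```text
time: 12.37
ee_pos: [0.5996, 0.126, 0.1836]
tool_rot: [-0.149, -3.138, 0.0]
ft_force: [0.2, 0.0, -1.7]
opening: 0.341
gripper_force: 29.8
```

Request:
{"name": "drive_tool", "arguments": {
  "deltas": [
    {"claw": 0,"tx": 0,"ty": 0,"tz": 0.1,"turn": 0},
    {"claw": 0,"tx": 0,"ty": 0,"tz": 0,"turn": 0},
    {"claw": 0,"tx": 0,"ty": 0,"tz": 0.1,"turn": 0},
    {"claw": 0,"tx": 0,"ty": 0,"tz": 0,"turn": 0},
    {"claw": 0,"tx": 0,"ty": 0,"tz": 0,"turn": 0}
  ]
}}

```text
time: 12.78
ee_pos: [0.5996, 0.126, 0.1815]
tool_rot: [-0.149, -3.138, 0.0]
ft_force: [0.5, 0.2, -1.1]
opening: 0.346
gripper_force: 29.8
```

Request:
{"name": "drive_tool", "arguments": {
  "deltas": [
    {"claw": 0,"tx": 0,"ty": 0,"tz": 0.05,"turn": 0},
    {"claw": 0,"tx": 0,"ty": 0,"tz": 0,"turn": 0},
    {"claw": 0,"tx": 0,"ty": 0,"tz": 0,"turn": 0}
  ]
}}

```text
time: 13.03
ee_pos: [0.5997, 0.126, 0.1813]
tool_rot: [0.149, 3.138, 0.0]
ft_force: [-1.1, -0.5, 0.4]
opening: 0.338
gripper_force: 29.8
```

Request:
{"name": "drive_tool", "arguments": {
  "deltas": [
    {"claw": 0,"tx": 0,"ty": 0,"tz": 0.05,"turn": 0},
    {"claw": 0,"tx": 0,"ty": 0,"tz": 0,"turn": 0},
    {"claw": 0,"tx": 0,"ty": 0,"tz": 0,"turn": 0}
  ]
}}

```text
time: 13.28
ee_pos: [0.5997, 0.126, 0.1812]
tool_rot: [0.149, 3.138, 0.0]
ft_force: [-3.0, -1.4, 5.2]
opening: 0.344
gripper_force: 29.8
```

Contact has registered. I'll ease off slightly and open gradually.

Request:
{"name": "drive_tool", "arguments": {
  "deltas": [
    {"claw": 0,"tx": 0,"ty": 0,"tz": -0.05,"turn": 0},
    {"claw": 0.36,"tx": 0,"ty": 0,"tz": 0,"turn": 0},
    {"claw": 0.4,"tx": 0,"ty": 0,"tz": 0,"turn": 0},
    {"claw": 0.45,"tx": 0,"ty": 0,"tz": 0,"turn": 0},
    {"claw": 0.5,"tx": 0,"ty": 0,"tz": 0,"turn": 0},
    {"claw": 0.6,"tx": 0,"ty": 0,"tz": 0,"turn": 0},
    {"claw": 0.7,"tx": 0,"ty": 0,"tz": 0,"turn": 0},
    {"claw": 0.8,"tx": 0,"ty": 0,"tz": 0,"turn": 0},
    {"claw": 0.8,"tx": 0,"ty": 0,"tz": 0,"turn": 0},
    {"claw": 0.8,"tx": 0,"ty": 0,"tz": 0,"turn": 0},
    {"claw": 0.8,"tx": 0,"ty": 0,"tz": 0,"turn": 0}
  ]
}}

```text
time: 14.2
ee_pos: [0.5996, 0.126, 0.181]
tool_rot: [-0.149, -3.138, 0.0]
ft_force: [0.1, -0.0, 0.2]
opening: 0.782
gripper_force: 0.0
```

Request:
{"name": "drive_tool", "arguments": {
  "deltas": [
    {"claw": 0.8,"tx": 0,"ty": 0,"tz": -0.5,"turn": 0},
    {"claw": 0.8,"tx": 0,"ty": 0,"tz": -1,"turn": 0},
    {"claw": 0.8,"tx": 0,"ty": 0,"tz": -1.5,"turn": 0},
    {"claw": 0.8,"tx": 0,"ty": 0,"tz": -2,"turn": 0},
    {"claw": 0.8,"tx": 0,"ty": 0,"tz": -2,"turn": 0},
    {"claw": 0.8,"tx": 0,"ty": 0,"tz": -2,"turn": 0},
    {"claw": 0.8,"tx": 0,"ty": 0,"tz": -2,"turn": 0},
    {"claw": 0.8,"tx": 0,"ty": 0,"tz": -2,"turn": 0},
    {"claw": 0.8,"tx": 0,"ty": 0,"tz": -1,"turn": 0},
    {"claw": 0.8,"tx": 0,"ty": 0,"tz": 0,"turn": 0},
    {"claw": 0.8,"tx": 0,"ty": 0,"tz": 0,"turn": 0},
    {"claw": 0.8,"tx": 0,"ty": 0,"tz": 0,"turn": 0}
  ]
}}

```text
time: 15.2
ee_pos: [0.5992, 0.126, 0.3199]
tool_rot: [-0.149, -3.137, 0.001]
ft_force: [0.4, 1.0, -0.1]
opening: 0.801
gripper_force: 0.0
```

Request:
{"name": "drive_tool", "arguments": {
  "deltas": [
    {"claw": 0.8,"tx": 0,"ty": 0,"tz": 0,"turn": 0},
    {"claw": 0.8,"tx": 0,"ty": 0,"tz": 0,"turn": 0},
    {"claw": 0.8,"tx": 0,"ty": 0,"tz": 0,"turn": 0},
    {"claw": 0.8,"tx": 0,"ty": 0,"tz": 0,"turn": 0},
    {"claw": 0.8,"tx": 0,"ty": 0,"tz": 0,"turn": 0},
    {"claw": 0.8,"tx": 0,"ty": 0,"tz": 0,"turn": 0},
    {"claw": 0.8,"tx": 0,"ty": 0,"tz": 0,"turn": 0},
    {"claw": 0.8,"tx": 0,"ty": 0,"tz": 0,"turn": 0},
    {"claw": 0.8,"tx": 0,"ty": 0,"tz": 0,"turn": 0},
    {"claw": 0.8,"tx": 0,"ty": 0,"tz": 0,"turn": 0},
    {"claw": 0.8,"tx": 0,"ty": 0,"tz": 0,"turn": 0},
    {"claw": 0.8,"tx": 0,"ty": 0,"tz": 0,"turn": 0}
  ]
}}

```text
time: 16.2
ee_pos: [0.5996, 0.1261, 0.3211]
tool_rot: [-0.149, -3.138, 0.0]
ft_force: [-0.6, 0.3, -0.1]
opening: 0.798
gripper_force: 0.0
```

```bash
python3 - <<'E'
from h import *
i=robot.get_image("scene");a=crop(i,270,60,400,240,3)
cv2.imwrite("pics/g6.png",a);j=[robot.get_image("scene") for _ in range(6)][-1]
print("change",np.abs(i[60:240,270:400].astype(int)-j[60:240,270:400]).max())
E
```

```text
change 41
```

View pics/g6.png

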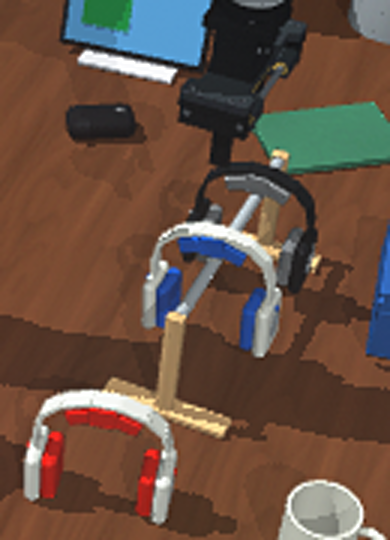

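Blue hangs on the bar (crown 215,245; cups 160,300 and 260,325), the gripper is clear, and red and grey are in place. I'll let any residual rocking settle.

Request:
{"name": "drive_tool", "arguments": {
  "deltas": [
    {"claw": 0.8,"tx": 0,"ty": 0,"tz": 0,"turn": 0},
    {"claw": 0.8,"tx": 0,"ty": 0,"tz": 0,"turn": 0},
    {"claw": 0.8,"tx": 0,"ty": 0,"tz": 0,"turn": 0},
    {"claw": 0.8,"tx": 0,"ty": 0,"tz": 0,"turn": 0},
    {"claw": 0.8,"tx": 0,"ty": 0,"tz": 0,"turn": 0},
    {"claw": 0.8,"tx": 0,"ty": 0,"tz": 0,"turn": 0},
    {"claw": 0.8,"tx": 0,"ty": 0,"tz": 0,"turn": 0},
    {"claw": 0.8,"tx": 0,"ty": 0,"tz": 0,"turn": 0},
    {"claw": 0.8,"tx": 0,"ty": 0,"tz": 0,"turn": 0},
    {"claw": 0.8,"tx": 0,"ty": 0,"tz": 0,"turn": 0},
    {"claw": 0.8,"tx": 0,"ty": 0,"tz": 0,"turn": 0},
    {"claw": 0.8,"tx": 0,"ty": 0,"tz": 0,"turn": 0}
  ]
}}

```text
time: 17.55
ee_pos: [0.5996, 0.126, 0.3211]
tool_rot: [-0.149, -3.138, -0.0]
ft_force: [-0.0, 0.4, -0.5]
opening: 0.8
gripper_force: 0.0
```

```bash
python3 - <<'E'
from h import *
F=[robot.get_image("scene").astype(int) for _ in range(12)]
d=np.max([np.abs(f-F[0]).max(2) for f in F],0)
print("blue region",d[134:180,315:366].max(),"gripper",d[60:112,325:375].max(),"red",d[190:235,275:330].max())
r,c=np.nonzero(d>20);print(len(r),[(a,b) for a,b in zip(c,r)][:12])
E
```

```text
blue region 3 gripper 4 red 4
0 []
```

Everything is still now, so I'm handing in.

```bash
python3 -c "
from cell import robot
print(robot.hand_in())"
```

```text
the job is handed in; nothing more can be done
None
```

The blue headset hangs still on the rail's free stretch beside the grey one, the gripper is clear, red and grey look unmoved in the pictures, and the job is handed in at about 18 s; no verdict was returned.

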